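# Set the bender's length stop and lock it with the ball-lock pin

## Robot

A 6-joint arm with a two-finger parallel gripper is mounted at the origin on the work surface. World frame = base frame: x ahead of the robot, y to its left, z up, the work surface at z = 0. Lengths are in m, angles in rad, forces in N, time in s.
With the tool pointing down it reaches from about 0.275 to 0.825 m from the base axis. Payload 4.9 kg.
Tool frame: the origin (TCP) lies midway between the tips of the shut fingers; the grasp point (between the pads) lies 19 mm behind it (grip_point_offset is the distance from the TCP to the grasp point, in m); z points along the fingers, y is the line along which they close (so a half turn about z gives the same grasp; the last joint's range is limited). The gripper opens to 85 mm and grips with 20 to 120 N. Pads are 22 mm wide; open, the fingers measure 114 mm over their backs; the gripper's body (76 mm by 85 mm) begins 54 mm behind the grasp point. The pads swing forward as they close: fully open they stand 13 mm farther back than shut.
Start: joints at [-1.335, 0.326, -0.193, 1.052, 0, 1.437], TCP at [0.199, -0.513, 0.231] pointing down, gripper open.
Joint ranges: [-2.65, 2.65], [-0.97, 1.79], [-1.3, 1.35], [-1.93, 2.1], [-1.47, 1.37], [-3.14, 3.14]. Speed limits (rad/s): [2.57, 2.57, 3.14, 3.14, 3.14, 3.14].

## Interface

Orientations are given as a rotation vector (axis times angle).
In Python, from cell import * gives the robot as it stands. Calls block until the motion is done:
- movep(position, orientation): joint-space move of the TCP to a pose.
- move_l(position, velocity=0.15, rot=None, until_force=None): straight line of the TCP; rot=None keeps the orientation; velocity is the mean speed in m/s. With until_force (N) it stops when the force on the tool has changed by that much, and returns True; else False.
- set_joints(angles): joint-space move.
- let_go() and grab(newtons=None): open the fingers fully, or close them until they stop; newtons is the grip in N (None keeps the last).
- sleep(seconds).
- ik(position, orientation): joint angles nearest the present ones, or None.
- get_state(): the state.
- grab_frame(name): name is "scene" or "top" or "wrist"; returns a dict with "img" (480x640x3 uint8, red, green, blue), "fx", "fy", "cx", "cy" (pixels), "k1" (the pictures are not rectified: a ray, as slopes to the right and down, at radius r is drawn at 1 + k1 r^2 times it, then the intrinsics apply), "cam_to_world" (4x4, takes a point from camera to world coordinates); the wrist camera has in their place "T_tool_cam" (4x4, takes a point from camera to tool coordinates, whose origin is the TCP and whose axes are the flange's). Camera axes: x right, y down, z forward; pixel columns grow to the right and rows downward; lengths in m; the calibration is good to about 2 mm. A picture is of the moment at which its call begins: read the wrist's pose just before it. There is no depth.
A pose or a line that the arm cannot do raises MotionError and nothing moves.
- sign_off(): hands the job in; it is judged then, once.
Trained networks look in the newest picture that a camera, given by its name, has taken for a name from the list of things; names that differ only in an ending like _2 or _b are one class to them, and where a whole thing is asked for, a point or a joint stands for the part that bears it (a point fixed in the world has none). Each returns a list of dicts, best first, with "score" (0 to 1); they miss things now and then, are a little off and sometimes report something else, mostly with a low value. They report only what shows in the picture. A call takes as long as a camera call. They do not tell look-alikes from the thing itself.
- spot_in(camera, name): "centre" ([column, row] in pixels, amid what is visible of it).
- silhouettes(camera, name): "mask" (480x640 bool, what is visible of it) and "centre" ([column, row] in pixels, amid what is visible of it).
- tip_of(camera, name): "centre" ([column, row] in pixels: a listed point, or the origin of a listed thing).
The state is a dict: "clock": time; "q": joint angles; "joint_velocities": joint speeds; "tau": joint torques, N m; "position": TCP position; "eef_rot": TCP orientation; "contact_force": force on the tool from outside, world axes, zero at the start; "wrist_torque": the same for the moment, N m; "finger_gap": opening from 0.0 (shut) to 1.0 (fully open); "grasp_force": force on a finger pad.
Only numpy, scipy, OpenCV 4.12 (cv2) and the standard library are available. Lean on these libraries where they do the work, as an engineer would, in place of code of your own. Each camera call takes 0.05 s, during which the arm holds its last target. There are 200 camera calls.

## Task

Set the length stop to its outer position: lift the red-knob end of the stop bar over the lip, draw the bar out endwise and let its foot down into the outer pocket against the end plate, so that its hole comes under the pin. Then press in the pin's orange thumb button and, keeping it pressed, push the pin down through the bar and the plate below until its black collar is fully home, and let go so that the button springs back out and locks it. Leave the copper cone, the hammer and the spray can where they are.

Things in the scene. Friction and masses are not known exactly. Their poses are not given: they have to be found in the camera images.
- fixture: Yellow stop fixture fixed on the bench, base plate 235 x 70 x 8 mm; place and yaw vary. Origin: on the pin's axis, at bench level; x runs outward along the bar, z up. At x = 0 a clevis: lower plate 80 x 50 mm (z 26 to 36 mm, 20 mm hole, open space below it), side cheeks up to z = 52 mm forming a 34 mm wide channel for the bar. All fixture x, z below are in this frame.
- guide_top (a point): Centre of the top of the fixture's upper guide block (44 x 50 mm, z 64 to 84 mm, 15.5 mm bore), on which the pin's collar sits when home; x = 0, z = 84 mm.
- lip (a point): Centre of the top of the steel lip across the rail: x 147 to 155 mm, top at z = 32 mm, 10 mm above the rail's floor (z = 22 mm; rail 50 mm wide).
- pocket (a point): Centre of the floor of the outer pocket (x 155 to 175 mm, floor z = 22 mm), between the lip and the end plate (x 175 to 183 mm, top z = 55 mm) which stops the bar. The bar's foot belongs here.
- stop_bar: Loose steel bar 228 x 32 x 10 mm, 0.3 to 0.65 kg, lying level in the clevis, underside at z = 36 mm. Origin: centre of its 19 mm hole, on the underside; x along the bar to the knob end. It spans x = -55 to 173 mm. At the start its origin is at fixture x = -65 to -40 mm, foot inward of the lip; set rightly it is at x = 0 within 2 mm. Its end lifts 11 to 35 mm, tilting in the clevis.
- bar_knob (a point): Centre of the red ball knob, 28 mm in diameter, on the bar's end: at x = 165 mm, 46 mm above the bar's underside, on a 12 mm neck; it can be gripped from above in any direction.
- bar_foot (a point): A point on the underside of the foot below the bar's knob end (bar x = 165 mm, 14 mm below the bar's underside). The foot is 16 mm long at the top (bar x 157 to 173 mm), 32 mm wide, 14 mm deep; its outer face is flush with the bar's end, its inner side is bevelled to 10 mm length at the bottom, so that it slides off the lip into the pocket.
- pin: Oiled ball-lock pin, upright, captive in the guide block, 0.1 to 0.2 kg: 14 mm shank, conical nose, black collar 34 mm wide, 14 mm high, its underside 74 mm above the tip. Origin: nose tip, z up. Four brass balls 7 to 13 mm above the tip stand out to 25 mm across unless the button is in. Tip: at fixture z = 46 mm at first, about 39 when it sinks into the bar's hole onto its balls, 10 when home.
- button_top (a point): Centre of the top of the orange thumb button, 18 mm in diameter: 96 mm above the pin's tip with the button out (142 mm above the bench at the start), 90 mm with it fully in, which is 2 mm above the collar.
- pin_button (a joint): Thumb button: 0 m out (balls out, locked), 0.006 m fully in (balls drawn in). Spring: 2 N to start it, 5 N fully in; it springs back when let go, unless the balls are still inside a hole.
- copper_cone: Bystander: copper cone 60 mm wide, 170 mm high, standing. Origin: centre of its underside.
- hammer: Bystander: hammer 280 mm long, lying. Origin: on its underside, near the middle.
- spray_can: Bystander: blue spray can 62 mm wide, 110 mm high, standing. Origin: centre of its underside.
Things that resemble listed ones, but are neither listed nor needed, are in the scene too. Of the things that look like the fixture, take the one that is nearest to the robot's base at the start.

How it is judged:
On the way, in this order (a step that is already met when the one before it is completed fails the run):
1. the bar's foot is down in the outer pocket, its hole under the pin (x of stop_bar in the frame of fixture between -0.004 and 0.004 m and z of bar_foot in the frame of fixture below 0.026 m), for 0.2 s.
2. the pin is passing through the lower plate with its button in (z of pin in the frame of fixture below 0.02 m and value of joint pin_button above 0.003 m).
At the end, for the whole second after the job is handed in: The bar lies with its foot in the outer pocket (hole within 4 mm of the pin's axis along the bar, foot within 4 mm of the rail floor); the pin is fully home (collar within 3 mm of the guide block, upright), its button sprung back out (within 1.5 mm), everything released and at rest (all of step 1 and z of pin in the frame of fixture below 0.013 m and horizontal distance between pin and fixture below 0.005 m and angle between pin's own z axis and vertical below 0.09 rad and value of joint pin_button below 0.0015 m and linear speed of each of pin, stop_bar below 0.02 m/s); the robot touches nothing.
It fails at once if a bystander (copper cone, hammer, spray can) is pushed more than 30 mm or knocked over (distance of any of copper_cone, hammer, spray_can from where it was at the start of the episode above 0.03 m or angle between any of copper_cone, spray_can's own z axis and vertical above 0.5 rad).
It also fails if it takes over 45 s, if anything falls off the work surface, if the arm or the gripper's body presses on something with over 40 N, if the wrist force passes 120 N, or if a joint passes its speed limit or range.

## Working session

There is one attempt and no reset: what is moved stays moved. The work goes in short steps, each a Python script; the robot and the scene stay as the last script left them, time stands still between calls to the robot, and variables do not carry over. Pictures are saved under pics/ and viewed, at most 10 in all, crops included, and the job is handed in when it is done.

```bash
mkdir -p pics; ls; cat > h.py <<'E'
from cell import *
import numpy as np, cv2
def save(im,n): cv2.imwrite('pics/'+n,cv2.cvtColor(np.ascontiguousarray(im),cv2.COLOR_RGB2BGR))
def ray(f,uv,T=None):
    K=np.array([[f['fx'],0,f['cx']],[0,f['fy'],f['cy']],[0,0,1.]])
    p=cv2.undistortPoints(np.array([[uv]],float),K,np.array([f['k1'],0,0,0.]))[0,0]
    T=np.array(f['cam_to_world']) if T is None else T
    return T[:3,3],T[:3,:3]@np.array([p[0],p[1],1.])
def at_z(f,uv,z,T=None):
    o,d=ray(f,uv,T); return o+d*(z-o[2])/d[2]
def proj(f,P,T=None):
    T=np.array(f['cam_to_world']) if T is None else T
    p=T[:3,:3].T@(np.array(P)-T[:3,3]); x=p[:2]/p[2]; x=x*(1+f['k1']*(x@x))
    return np.array([x[0]*f['fx']+f['cx'],x[1]*f['fy']+f['cy']])
E
python3 - <<'E'
from h import *
Z=dict(guide_top=.084,lip=.032,pocket=.022,bar_knob=.082,button_top=.142,bar_foot=.022,copper_cone=0,hammer=0,spray_can=0)
for c in ['top','scene']:
    f=grab_frame(c); save(f['img'],c+'.png')
    print(c,np.round(f['cam_to_world'],3)[:3].tolist())
    for n,z in Z.items():
        print(n,[(np.round(d['centre']).tolist(),round(d['score'],2),np.round(at_z(f,d['centre'],z),3)[:2].tolist()) for d in tip_of(c,n)[:4]])
E
```

```text
pics
top [[-0.054, -0.977, 0.204, 0.431], [-0.999, 0.052, -0.015, -0.059], [0.004, -0.205, -0.979, 1.003]]
guide_top [([289.0, 165.0], 0.96, [0.776, -0.017]), ([342.0, 254.0], 0.6, [0.575, -0.12])]
lip [([229.0, 154.0], 0.9, [0.83, 0.122]), ([275.0, 253.0], 0.61, [0.594, 0.024])]
pocket [([270.0, 254.0], 0.91, [0.593, 0.037]), ([223.0, 154.0], 0.8, [0.835, 0.137])]
bar_knob [([292.0, 252.0], 0.61, [0.586, -0.015]), ([273.0, 256.0], 0.57, [0.579, 0.024])]
button_top [([344.0, 248.0], 0.44, [0.579, -0.12]), ([468.0, 291.0], 0.15, [0.482, -0.352])]
bar_foot [([294.0, 255.0], 0.96, [0.589, -0.016])]
copper_cone [([158.0, 255.0], 0.86, [0.609, 0.292]), ([340.0, 255.0], 0.31, [0.587, -0.121]), ([294.0, 252.0], 0.25, [0.599, -0.016])]
hammer [([470.0, 291.0], 0.73, [0.491, -0.405])]
spray_can []
scene [[0.883, 0.396, -0.253, 0.923], [0.469, -0.755, 0.459, -0.592], [-0.009, -0.524, -0.852, 1.157]]
guide_top [([291.0, 279.0], 0.9, [0.574, -0.117])]
lip [([448.0, 254.0], 0.87, [0.823, 0.115]), ([394.0, 174.0], 0.75, [0.63, 0.26]), ([333.0, 245.0], 0.72, [0.595, 0.022])]
pocket [([340.0, 238.0], 0.8, [0.596, 0.05]), ([454.0, 249.0], 0.63, [0.829, 0.14])]
bar_knob [([326.0, 243.0], 0.77, [0.594, -0.008])]
button_top [([286.0, 269.0], 0.5, [0.574, -0.128])]
bar_foot [([320.0, 258.0], 0.96, [0.584, -0.016])]
copper_cone [([331.0, 244.0], 0.54, [0.581, 0.038])]
hammer [([183.0, 398.0], 0.87, [0.492, -0.401])]
spray_can [([345.0, 385.0], 0.67, [0.756, -0.235]), ([182.0, 397.0], 0.46, [0.489, -0.401]), ([292.0, 303.0], 0.16, [0.577, -0.128])]
```

View pics/top.png

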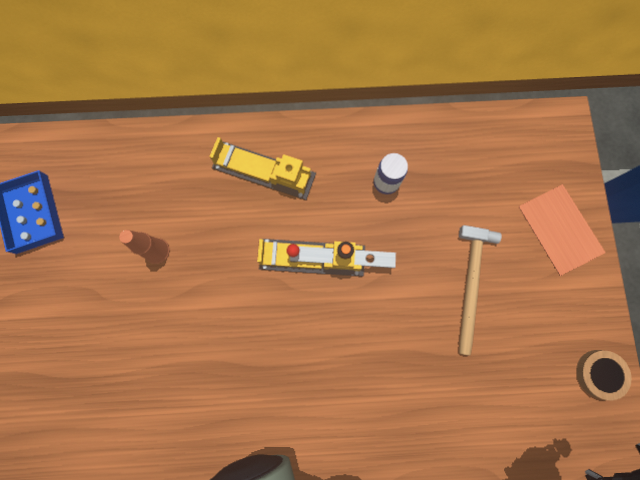

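View pics/scene.png

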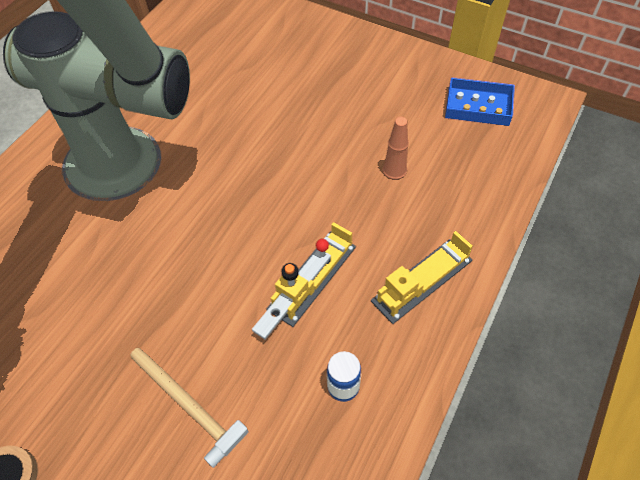

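Look-alikes in the top image: the empty fixture (265,168) is farther away. The fixture wanted is at (312,256), with the knob at (293,251) and the button at (346,250). Other round red or orange things are the cone (140,245) and the tray dots (30,205), both excluded. I'm moving the wrist camera over the chosen fixture for a close check.

```bash
cat >> h.py <<'E'
from scipy.spatial.transform import Rotation as Ro
def down(yaw,flip=1):
    y=flip*np.array([-np.sin(yaw),np.cos(yaw),0]); z=np.array([0,0,-1.]); x=np.cross(y,z)
    return Ro.from_matrix(np.c_[x,y,z]).as_rotvec()
def wrist():
    s=get_state(); f=grab_frame('wrist'); T=np.eye(4); T[:3,:3]=Ro.from_rotvec(s['eef_rot']).as_matrix(); T[:3,3]=s['position']
    return f,T@np.array(f['T_tool_cam'])
E
python3 - <<'E'
from h import *
yaw=np.arctan2(.164,.019)
f=grab_frame('wrist'); print(np.round(f['T_tool_cam'],3).tolist())
p=[.582,-.05,.30]
for fl in (1,-1):
    q=ik(p,down(yaw,fl)); print(fl,q)
cand=[fl for fl in (1,-1) if ik(p,down(yaw,fl)) is not None]
fl=min(cand,key=lambda k:abs(ik(p,down(yaw,k))[5])); print(fl)
movep(p,down(yaw,fl))
f,T=wrist(); save(f['img'],'w1.png'); print(np.round(T,3).tolist())
Z=dict(guide_top=.084,lip=.032,pocket=.022,bar_knob=.082,button_top=.142,bar_foot=.022)
for n,z in Z.items():
    print(n,[(np.round(d['centre']).tolist(),round(d['score'],2),np.round(at_z(f,d['centre'],z,T),4)[:2].tolist()) for d in tip_of('wrist',n)[:3]])
E
```

```text
[[-0.001, -0.961, -0.275, 0.07], [1.0, -0.0, -0.002, -0.001], [0.002, -0.275, 0.961, -0.142], [0.0, 0.0, 0.0, 1.0]]
1 [-0.21203237  0.35804311  0.02902076  1.24177398  0.         -1.66748923]
-1 [-0.21203237  0.35804311  0.02902076  1.24177398  0.          1.47410342]
-1
[[0.993, -0.113, -0.033, 0.59], [-0.117, -0.955, -0.272, 0.02], [-0.001, 0.274, -0.962, 0.442], [0.0, 0.0, 0.0, 1.0]]
guide_top [([322.0, 280.0], 0.85, [0.5759, -0.1223]), ([524.0, 144.0], 0.66, [0.7706, -0.0148])]
lip [([319.0, 118.0], 0.93, [0.5912, 0.0279])]
pocket [([322.0, 101.0], 0.96, [0.5955, 0.0445]), ([473.0, 320.0], 0.58, [0.7448, -0.2184])]
bar_knob [([323.0, 169.0], 0.66, [0.5888, -0.0177])]
button_top [([322.0, 306.0], 0.56, [0.5759, -0.1217])]
bar_foot [([322.0, 163.0], 0.6, [0.5885, -0.0174])]
```

View pics/w1.png

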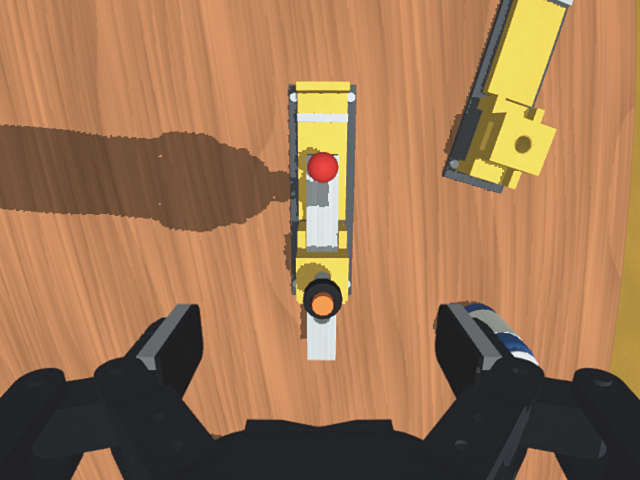

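Image: the chosen fixture carries the bar, with the knob at (322,167), button at (322,305) and lip at (322,118). The look-alike at (510,120) is empty. Next I refine from colour blobs and grip the knob.

```bash
cat >> h.py <<'E'
def blob(im,kind,near,r=40):
    h=cv2.cvtColor(np.ascontiguousarray(im),cv2.COLOR_RGB2HSV)
    H,S,V=[h[...,i].astype(int) for i in range(3)]
    m=((H<5)|(H>174))&(S>170)&(V>90) if kind=='red' else (H>=6)&(H<16)&(S>170)&(V>130)
    n,_,st,c=cv2.connectedComponentsWithStats(m.astype(np.uint8))
    L=[(st[i,4],c[i]) for i in range(1,n) if np.hypot(*(c[i]-near))<r]
    return max(L,key=lambda t:t[0])
E
python3 - <<'E'
from h import *
yaw=np.radians(83.4)
f,T=wrist(); 
k=blob(f['img'],'red',(322,167)); b=blob(f['img'],'org',(322,305)); K=at_z(f,k[1],.082,T); B=at_z(f,b[1],.1415,T); print(k,b,K,B)
for p in ((.586,-.06),):
  pass
movep([K[0]-.0*1,K[1]-.065,.22],down(yaw,-1))   # camera roughly over knob
f,T=wrist()
g=proj(f,K,T); k=blob(f['img'],'red',g,60); K=at_z(f,k[1],.082,T); print('knob',k,g,K)
try:
    b=blob(f['img'],'org',proj(f,B,T),60); B=at_z(f,b[1],.1415,T); print('btn',b,B)
except ValueError: pass
d=K-B; print('yaw',np.degrees(np.arctan2(d[1],d[0])),np.hypot(d[0],d[1]))
for n,z in dict(lip=.032,pocket=.022).items():
    print(n,[(round(e['score'],2),np.round(at_z(f,e['centre'],z,T),4)[:2].tolist()) for e in tip_of('wrist',n)[:2]])
save(f['img'],'w2.png')
np.save('K.npy',K);np.save('B.npy',B)
E
```

```text
(np.int32(685), array([322.2540146 , 167.49781022])) (np.int32(103), array([322.10679612, 303.12621359])) [ 0.58864634 -0.01547789  0.082     ] [ 0.57615354 -0.11905193  0.1415    ]
knob (np.int32(1192), array([310.35151007, 136.77516779])) [309.61820934 136.57908101] [ 0.58912791 -0.01566675  0.082     ]
btn (np.int32(189), array([308.68253968, 313.23280423])) [ 0.57695163 -0.11758121  0.1415    ]
yaw 83.186852688648 0.10263926998476333
lip [(0.56, [0.593, 0.0262])]
pocket [(0.66, [0.5976, 0.0448])]
```

View pics/w2.png

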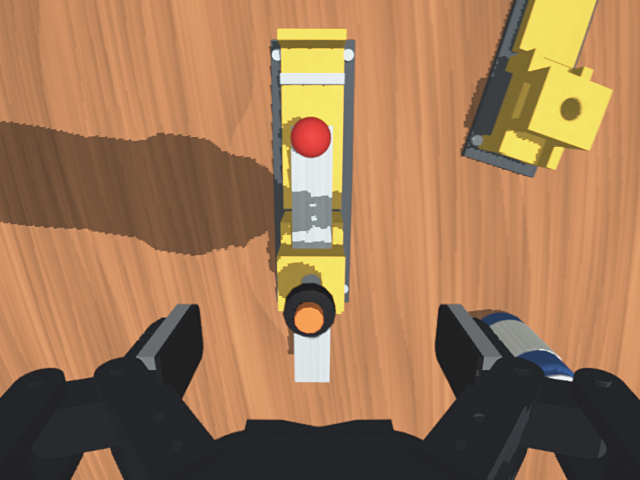

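Image: knob (310,137), lip (312,78), end plate (312,35), pin (309,315); it is clearly the right fixture. Now grip, lift and check.

```bash
python3 - <<'E'
from h import *
yaw=np.radians(83.4); K=np.load('K.npy'); r=down(yaw,-1)
def st(t): s=get_state(); print(t,round(s['clock'],2),np.round(s['position'],4),np.round(s['contact_force'],1),round(s['finger_gap'],3),round(s['grasp_force'],1))
movep([K[0],K[1],.14],r); move_l([K[0],K[1],.062],.12); st('at')
grab(50); st('grip')
p=np.array(get_state()['position']); np.save('p0.npy',p)
move_l(p+[0,0,.012],.04); st('lift12')
move_l(p+[0,0,.020],.04); st('lift20')
f=grab_frame('scene'); save(cv2.resize(f['img'][200:340,220:420],None,fx=4,fy=4),'s2.png')
E
```

```text
at 5.49 [ 0.59   -0.0161  0.063 ] [0.6 0.6 0.2] 0.998 0.0
grip 6.08 [ 0.5895 -0.0156  0.0626] [-1.6  0.2  4.2] 0.297 48.8
lift12 6.54 [ 0.5893 -0.0155  0.0744] [ 0.7  0.7 -2.8] 0.296 49.3
lift20 6.89 [ 0.5886 -0.0161  0.082 ] [-1.  -3.8 -8.5] 0.293 49.7
```

View pics/s2.png

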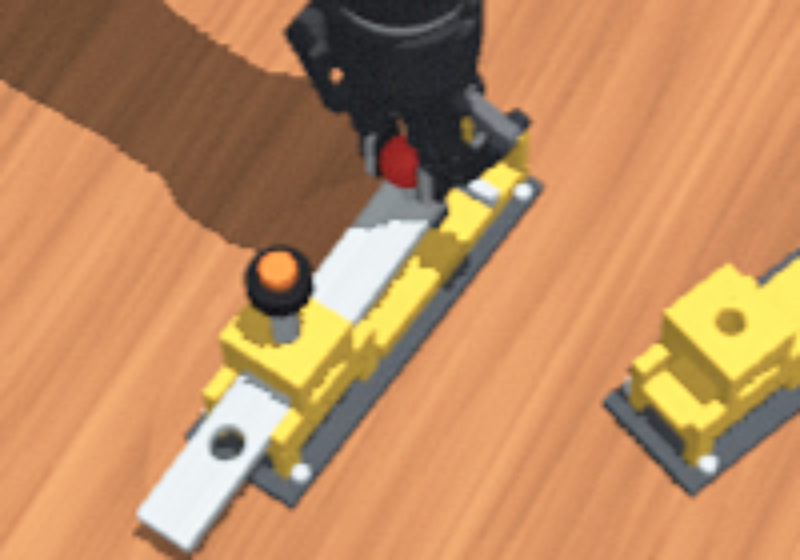

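Image: the bar is held by its knob and tilted, with the foot raised inward of the lip and the pin still up. Next, draw out and lower.

```bash
python3 - <<'E'
from h import *
yaw=np.radians(83.4); p0=np.load('p0.npy'); u=np.array([np.cos(yaw),np.sin(yaw),0])
def st(t): s=get_state(); q=np.array(s['position']); print(t,round(s['clock'],2),np.round(q,4),'along %.4f'%((q-p0)@u),np.round(s['contact_force'],1),round(s['finger_gap'],3))
hit=move_l(p0+u*.055+[0,0,.0185],.06,until_force=25); st('out %s'%hit)
if not hit:
  for dz,dx in ((.012,.0570),(.006,.0587),(.002,.0597),(0.0,.0600)):
    h=move_l(p0+u*dx+[0,0,dz],.04,until_force=25); st('dn %s'%h)
    if h: break
f=grab_frame('scene'); save(cv2.resize(f['img'][200:340,220:420],None,fx=4,fy=4),'s3.png')
E
```

```text
out False 8.01 [0.596  0.0388 0.0814] along 0.0548 [-1.3 -4.1 -2.4] 0.297
dn False 8.32 [0.596  0.0409 0.074 ] along 0.0569 [ 0.3 -2.6 -5. ] 0.299
dn False 8.63 [0.5959 0.0426 0.068 ] along 0.0586 [ 0.6 -3.9 -5.5] 0.297
dn False 8.88 [0.5962 0.0437 0.0642] along 0.0597 [ 0.8 -3.7 -4.9] 0.296
dn False 9.13 [0.5966 0.0441 0.0628] along 0.0601 [ 1.  -3.7 -3. ] 0.294
```

View pics/s3.png

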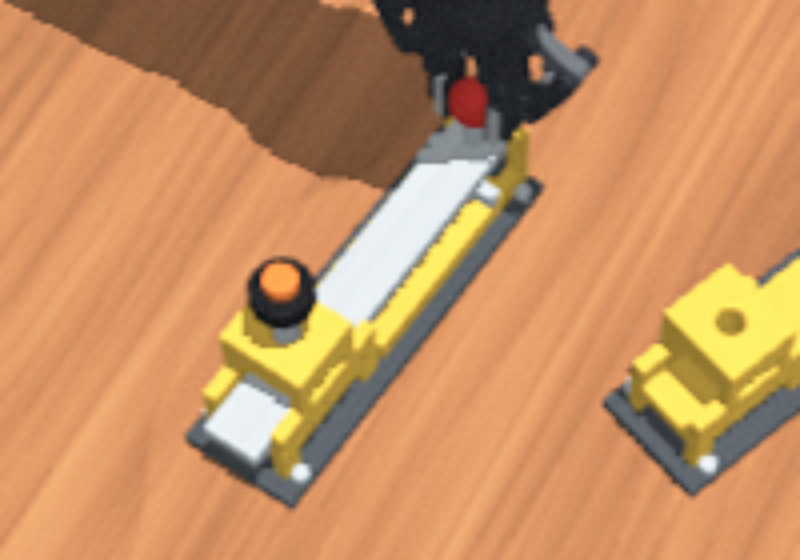

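Image: the foot appears down against the end plate, the bar is level, and the pin has sunk a little. I'll probe outward lightly, release, and measure.

```bash
python3 - <<'E'
from h import *
yaw=np.radians(83.4); p0=np.load('p0.npy'); u=np.array([np.cos(yaw),np.sin(yaw),0])
def st(t): s=get_state(); q=np.array(s['position']); print(t,round(s['clock'],2),np.round(q,4),'along %.4f'%((q-p0)@u),np.round(s['contact_force'],1),round(s['finger_gap'],3))
p=np.array(get_state()['position'])
h=move_l(p+u*.005,.02,until_force=10); st('probe %s'%h)
c=np.array(get_state()['position'])
if h: move_l(c-u*.0018,.02); st('back')
let_go(); st('open'); p=np.array(get_state()['position']); move_l(p+[0,0,.10],.15)
movep([.582,-.06,.28],down(yaw,-1))
f,T=wrist()
save(cv2.resize(f['img'][60:360,220:430],None,fx=2,fy=2),'w3.png')
k=blob(f['img'],'red',proj(f,[.596,.043,.082],T),50); print('knob',k,at_z(f,k[1],.082,T))
for n,z in dict(button_top=.135,pin=.039,guide_top=.084).items():
    print(n,[(round(e['score'],2),np.round(e['centre']),np.round(at_z(f,e['centre'],z,T),4)[:2].tolist()) for e in tip_of('wrist',n)[:2]])
E
```

```text
probe True 9.42 [0.5965 0.0439 0.0627] along 0.0600 [-0.6 -0.7  4. ] 0.3
back 9.67 [0.5963 0.0432 0.0628] along 0.0593 [-0.9  4.4  1. ] 0.296
open 10.28 [0.5963 0.0421 0.0627] along 0.0581 [-0.4  0.2  0.7] 0.996
knob (np.int32(875), array([322.47771429,  84.72114286])) [0.59548953 0.04367745 0.082     ]
button_top [(0.91, array([321., 300.]), [0.5753, -0.1185]), (0.58, array([327.,  82.]), [0.5975, 0.04])]
pin [(0.74, array([322., 262.]), [0.5769, -0.1203])]
guide_top [(0.78, array([537., 137.]), [0.7703, -0.0154]), (0.64, array([322., 282.]), [0.5757, -0.1233])]
```

View pics/w3.png

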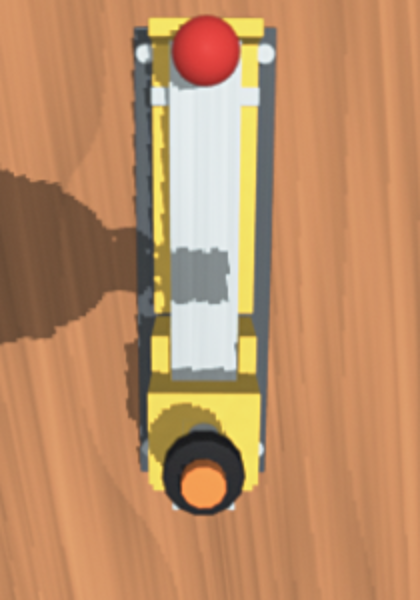

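Image: the bar lies in the pocket behind the end plate with the knob at about x = 163–165; the pin is over the hole. Now press.

```bash
python3 - <<'E'
from h import *
yaw=np.radians(83.4); r=down(yaw,-1); B=np.array([.576,-.1203])
def st(t): s=get_state(); print(t,round(s['clock'],2),np.round(s['position'],4),np.round(s['contact_force'],1),round(s['finger_gap'],3))
grab(30); movep([*B,.165],r); st('above')
h=move_l([*B,.115],.04,until_force=2); st('touch %s'%h)
for z in (.130,.125,.120,.115,.110,.105,.102,.100,.0985,.097):
    if z>get_state()['position'][2]: continue
    h=move_l([*B,z],.04,until_force=30); st('z%.3f %s'%(z,h))
    if h: break
f=grab_frame('scene'); save(cv2.resize(f['img'][200:340,220:420],None,fx=4,fy=4),'s4.png')
E
```

```text
above 13.32 [ 0.5764 -0.1203  0.1657] [0.8 0.7 0.7] 0.003
touch True 14.14 [ 0.5754 -0.12    0.1317] [0.6 0.9 2.7] 0.005
z0.130 False 14.39 [ 0.5762 -0.1203  0.1302] [0.3 0.4 3.9] -0.0
z0.125 False 14.67 [ 0.5752 -0.1201  0.1243] [-0.3 -0.  -0.7] -0.001
z0.120 False 14.94 [ 0.5761 -0.1205  0.1201] [-0.9 -0.3  3.7] -0.0
z0.115 False 15.22 [ 0.5754 -0.12    0.1145] [ 0.3 -0.5 -0.1] -0.001
z0.110 False 15.49 [ 0.5755 -0.1201  0.1095] [ 0.1 -0.4  0.1] 0.002
z0.105 False 15.77 [ 0.5763 -0.1204  0.1051] [-0.4 -0.1  2.4] -0.001
z0.102 False 16.02 [ 0.5764 -0.1204  0.1023] [-0.1  0.4  3.5] 0.001
z0.100 False 16.27 [ 0.5763 -0.1204  0.1002] [ 0.6 -0.1  3.9] 0.0
z0.099 False 16.52 [ 0.5764 -0.1204  0.0999] [-2.3  1.3 12.5] -0.002
z0.097 False 16.77 [ 0.5767 -0.1205  0.0998] [-4.6  2.5 20.3] 0.001
```

```bash
python3 - <<'E'
from h import *
p=np.array(get_state()['position']); B=[.576,-.1203]
move_l([*p[:2],.105],.04); move_l([*p[:2],.20],.15)
q=[.582,-.08,.28]; movep(q,down(np.radians(83.4),-1)); sleep(.3)
f,T=wrist(); save(cv2.resize(f['img'][60:360,220:430],None,fx=2,fy=2),'w4.png')
s=grab_frame('scene'); save(cv2.resize(s['img'][200:340,220:420],None,fx=4,fy=4),'s5.png')
a=[e for e in tip_of('wrist','button_top') if np.hypot(*(at_z(f,e['centre'],.106,T)[:2]-B))<.03][0]
c=[e for e in tip_of('scene','button_top') if np.hypot(*(at_z(s,e['centre'],.106)[:2]-B))<.05][0]
o1,d1=ray(f,a['centre'],T); o2,d2=ray(s,c['centre'])
t=np.linalg.lstsq(np.c_[d1,-d2],o2-o1,rcond=None)[0]; print(o1+d1*t[0],o2+d2*t[1],a,c)
k=blob(f['img'],'red',proj(f,[.596,.043,.082],T),50); print(at_z(f,k[1],.082,T),get_state()['clock'])
E
```

```text
[ 0.57562451 -0.12053397  0.10306594] [ 0.56831442 -0.12324095  0.10432386] {'centre': [318.8, 263.9], 'score': 0.87} {'centre': [286.7, 275.5], 'score': 0.61}
[0.59572601 0.04346753 0.082     ] 18.9
```

View pics/s5.png

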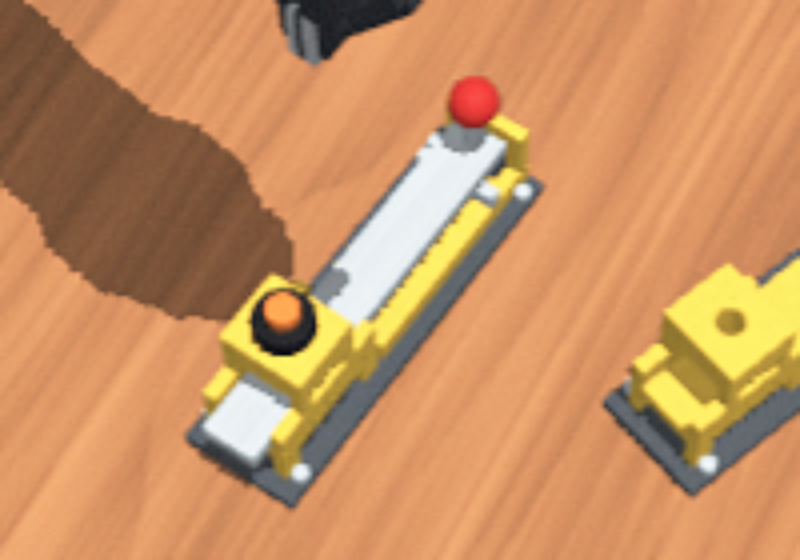

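View pics/w4.png

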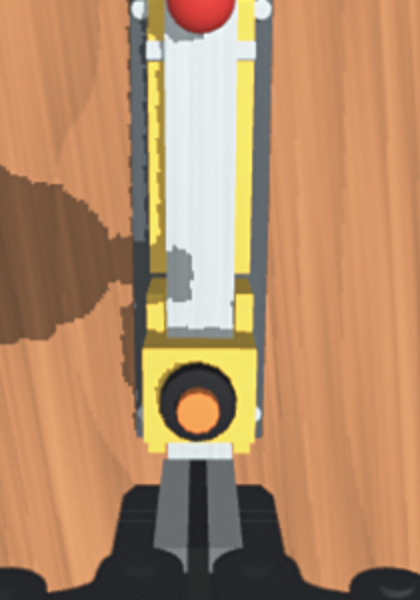

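Both images show the collar seated on the guide block at (283,322) and (198,402). The button stands out of it, and the bar is in the pocket with the robot clear.

```bash
python3 -c "
from cell import *
print(sign_off())"
```

```text
the job is handed in; nothing more can be done
None
```

I handed the job in: the stop bar's foot is in the outer pocket and the pin is pressed fully home; its button looks sprung back out in the last pictures, though I have no verdict back from the judging.

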